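# Close the pearl polisher and hold its drive key home

## Task

The pearl polisher's tub is loaded: first shut its lid completely. Then take the drive key out of its stand, turn it until its cross-shaped stem meshes with the cross-shaped socket on the machine, and push it down against the spring until its collar sits on the socket. The machine only runs while the key is held in, so finish while still gripping the key and holding it pressed fully home, and do not disturb the bottle, the calculator or the card box.

Things in the scene. Friction and masses are not known exactly. Their poses are not given: they have to be found in the camera images.
- polisher: bench-top pearl polisher, fixed, grey base 180 (x) x 300 (y) x 22 mm; origin: centre of its underside. On its +y half a clear tub of pearls 140 (x) x 150 (y) mm centred at y = +65 mm, rim 90 mm above the table, with a hinged lid; on its -y half a grey drive housing 110 (x) x 90 (y) mm centred at y = -90 mm, top 66 mm above the table, carrying the steel hub
- lid (a joint): angle of the tub's lid, rad: 0 = shut (level on the rim), grows as it opens (upright at 1.57); starts ajar at 0.5 to 1.0. The hinge runs along the polisher's y at the tub's far (+x) edge, 70 mm from the tub's centre; it is stiff: the lid stays at any angle, and 1 to 5 N pushing down on its top face shuts it
- lid_hinge (a point): middle of the lid's hinged edge, on its top face, 6 mm above the hinge line. Lid: clear panel with white frame, 140 long x 152 wide x 6 mm, reaching from here along this point's -x (the point turns with the lid; z = normal of the top face, y = hinge line), plus a flat tab 50 wide x 16 mm in the middle of the free edge. Shut, its top face is 96.5 mm above the table
- lid_edge (a point): middle of the free edge of the lid (where the tab starts) on its top face, 140 mm from the hinged edge
- socket_mouth (a point): centre of the mouth of the cross-shaped socket in the level top of a square steel hub 36 x 36 x 28 mm; 94 mm above the table. Two crossed slots run along this point's x and y, each 25 mm long, 8.4 mm wide, 28 mm deep; the hub's sides are parallel to them; z is up. The hub stands at any angle and turns about its vertical axis only stiffly (0.3 N m)
- plunger (a joint): travel in m of the spring-loaded black plunger inside the socket: 0 = up, its top 14 mm below the mouth; grows as it is pushed down. Needs 3 N to start, 8 N at 0.010 m, which is where it stands when the key is fully home (collar on the hub). It throws the key back up when let go
- key: drive key, 75 mm tall, 0.10 to 0.16 kg, upright in its stand. Origin: centre of the stem's lower end, z up. Steel stem 24 mm long: two crossed blades along x and y, each 22 mm across, 6 mm thick, lower edges rounded (fits the socket in any of four quarter turns). Then a round collar 36 mm wide, z = 24 to 29 mm, then a black grip slab 46 mm along x, 18 mm thick along y, z = 29 to 75 mm
- key_tip (a point): the same point as the key's origin: centre of the lower end of the stem
- stand: fixed round grey stand, 48 mm outer diameter, 36 mm tall, with a 25 mm round hole from top to bottom; the key's stem hangs loosely in it, the collar resting on its top (key origin 12 mm above the table), turned at random. Origin: centre of its underside
- bottle: bystander: closed clear bottle, 56 mm diameter, 150 mm tall, origin at the centre of its underside
- calculator: bystander: calculator 130 (x) x 75 (y) x 14 mm lying on the table, origin at the centre of its underside
- card_box: bystander: box of cards 95 (x) x 60 (y) x 28 mm, origin at the centre of its underside
Mind the look-alikes: they are no part of the job. Of the things that look like the key, the middle-sized one is meant.

How it is judged (in metres and radians):
On the way, in this order (a step that is already met when the one before it is completed fails the run):
1. the lid of the tub is shut (value of joint lid below 0.05 rad), for 0.2 s.
2. the key is meshed in the socket and pushed fully home (value of joint plunger above 0.008 m and z of key_tip in the frame of socket_mouth below -0.022 m and horizontal distance between key_tip and socket_mouth below 0.004 m and angle between key's own z axis and vertical below 0.1 rad), for 0.3 s.
At the end, for the whole second after the job is handed in: The lid is shut (within 0.05 rad); the key stands upright (within 0.1 rad) and centred (within 4 mm) in the socket, its stem at least 22 mm deep and the plunger pressed at least 8 mm, still, and the fingers are still holding it (more than 3 N of contact) (all of step 2 and value of joint lid below 0.05 rad and contact force between the fingers and key above 3 N and linear speed of key below 0.01 m/s); the arm keeps its last pose, push and grip.
It fails at once if the bottle was knocked or moved (distance of bottle from where it was at the start of the episode above 0.03 m or angle between bottle's own z axis and vertical above 0.5 rad).
It fails at once if the calculator was knocked or moved (distance of calculator from where it was at the start of the episode above 0.03 m or angle between calculator's own z axis and vertical above 0.5 rad).
It fails at once if the card box was knocked or moved (distance of card_box from where it was at the start of the episode above 0.03 m or angle between card_box's own z axis and vertical above 0.5 rad).
It also fails if it takes over 54 s, if anything falls off the work surface, if the arm or the gripper's body presses on something with over 40 N, if the wrist force passes 120 N, or if a joint passes its speed limit or range.

## Robot

A 7-joint arm with a two-finger parallel gripper is mounted at the origin on the work surface. World frame = base frame: x ahead of the robot, y to its left, z up, the work surface at z = 0. Lengths are in m, angles in degrees, forces in N, time in s.
With the tool pointing down it reaches from about 0.425 to 0.825 m from the base axis. Payload 3.6 kg.
Tool frame: the origin (TCP) lies on the centre line of the jaws, within the pads' length; the fingertips stand 8 mm ahead of it and the grasp point (between the pads) lies 11 mm behind it; z points along the fingers, y is the line along which they close (so a half turn about z gives the same grasp; the last joint's range is limited). The gripper opens to 85 mm and grips with 20 to 120 N. Pads are 22 mm wide; open, the fingers measure 114 mm over their backs; the gripper's body (76 mm by 85 mm) begins 54 mm behind the grasp point. The pads swing forward as they close: fully open they stand 13 mm farther back than shut.
Start: joints at [-74.112, 35.231, -0.722, 81.555, 0.464, 63.22, -2.315], TCP at [0.194, 0.62, 0.239] pointing down, gripper open.
Joint ranges: [-178.69, 178.69], [-17.37, 117.87], [-77.05, 75.6], [15.02, 138.74], [-78.02, 258.01], [0.78, 113.62], [-162.83, 162.83]. Speed limits (degrees/s): [159.86, 159.86, 180, 180, 180, 180, 180].

## Interface

Orientations are given as [roll, pitch, yaw] about the fixed x, y, z axes, in that order (R = Rz(yaw) Ry(pitch) Rx(roll)).
In Python, from workcell import ctrl gives the robot as it stands. The module is installed in compiled form; this text tells all that it offers.
- The arm moves only by the tool carry_out, never from a script. Its argument "targets" is a list of rows, each an object of numbers: "tx", "ty", "tz": the shift along the tool's x, y, z in m; "ax", "ay", "az": the turn, a rotation vector about the tool's x, y, z in degrees; "gripper": the opening, from -1 (shut) to 1 (fully open). In form: [{"tx": .., "ty": .., "tz": .., "ax": .., "ay": .., "az": .., "gripper": ..}, ...]. A call has 1 to 5 rows; each row is the pose to reach, as a shift and turn from the pose commanded when the call began, along the tool's axes at that moment; what a row does not reach only later rows make up. A row lasts 1/8 s, in which the tool goes at most 62.5 mm and 10.7 degrees, less where a joint would pass 70% of its speed; a pose out of reach is approached as far as the arm can. A call with a gripper value outside its range is refused whole. The fingers move at their own pace and stop on an object; the grip force is fixed at half the most. Time passes only in rows, so rows that repeat a pose let the fingers close. It gives the time, the measured TCP pose, the force, the opening and the grip force at its end, in the units of the state.
- ctrl.read_state(): the state, without advancing time (a new reading comes with each control period).
- ctrl.snapshot(name): name is "scene" or "side" or "wrist"; returns (picture, depth): 480x640x3 uint8, blue, green, red; 480x640 float32, m along the optical axis (not along the pixel's ray), 0 where there is no reading.
- ctrl.camera_info(name): a dict with "intrinsics" (3x3 intrinsics, pixels), "cam_to_world" (4x4, takes a point from camera to world coordinates). Camera axes: x right, y up, looking along -z (the intrinsics and any distortion apply to the point x, -y, -z); pixel columns grow to the right and rows downward; lengths in m; the calibration is good to about 2 mm. A picture is of the moment at which its call begins: read the wrist's pose just before it. camera_info takes no time and is no camera call; for the wrist camera it gives the pose at the moment of the call.
- ctrl.job_done(): hands the job in; it is judged then, once.
Trained networks look in the newest picture that a camera, given by its name, has taken for a name from the list of things; names that differ only in an ending like _2 or _b are one class to them, and where a whole thing is asked for, a point or a joint stands for the part that bears it (a point fixed in the world has none). Each returns a list of dicts, best first, with "score" (0 to 1); they miss things now and then, are a little off and sometimes report something else, mostly with a low value. They report only what shows in the picture. A call takes as long as a camera call. They do not tell look-alikes from the thing itself.
- ctrl.masks_of(camera, name): "region" (480x640 bool, what is visible of it) and "position" ([row, column] in pixels, amid what is visible of it).
- ctrl.landmark_of(camera, name): "position" ([row, column] in pixels: a listed point, or the origin of a listed thing).
The state is a dict: "time": time; "joint_pos": joint angles; "joint_vel": joint speeds; "joint_torque": joint torques, N m; "tcp_pos": TCP position; "ee_rot": TCP orientation; "contact_force": force on the tool from outside, world axes, zero at the start; "torque": the same for the moment, N m; "width": opening from 0.0 (shut) to 1.0 (fully open); "gripper_force": force on a finger pad.
Only numpy, scipy, OpenCV 4.12 (cv2) and the standard library are available. Lean on these libraries where they do the work, as an engineer would, in place of code of your own. Each camera call takes 0.05 s, during which the arm holds its last target. There are 200 camera calls.

## Working session

There is one attempt and no reset: what is moved stays moved. The work goes in short steps, Python scripts to look and compute and a tool call to move; the robot and the scene stay as the last step left them, time stands still between calls to the robot, and variables do not carry over. Pictures are saved under pics/ and viewed, at most 10 in all, crops included, and the job is handed in when it is done.

Besides the shell and the picture viewer there is one more tool, called by a JSON object that holds its "fn" and its "kwargs", one argument or row to a line. carry_out: Moves the arm, as the interface text tells. Its arguments: {"type":"object","properties":{"targets":{"type":"array","items":{"type":"object","properties":{"tx":{"type":"number"},"ty":{"type":"number"},"tz":{"type":"number"},"ax":{"type":"number"},"ay":{"type":"number"},"az":{"type":"number"},"gripper":{"type":"number"}}}}},"required":["targets"]}

```bash
mkdir -p pics; cat > h.py <<'E'
import numpy as np, cv2
from workcell import ctrl
from scipy.spatial.transform import Rotation as R
def world(cam,depth,info=None):
    i=info or ctrl.camera_info(cam); K=np.array(i["intrinsics"]);T=np.array(i["cam_to_world"])
    v,u=np.mgrid[0:480,0:640]
    p=np.stack([(u-K[0,2])/K[0,0]*depth,-(v-K[1,2])/K[1,1]*depth,-depth],-1)
    return p@T[:3,:3].T+T[:3,3]
def proj(cam,P):
    i=ctrl.camera_info(cam); K=np.array(i["intrinsics"]);T=np.array(i["cam_to_world"])
    c=(np.atleast_2d(P)-T[:3,3])@T[:3,:3]
    return np.c_[K[0,0]*c[:,0]/-c[:,2]+K[0,2],K[1,1]*-c[:,1]/-c[:,2]+K[1,2]]
def tool(dp,drpy=None):
    s=ctrl.read_state(); return R.from_euler('xyz',s["ee_rot"],degrees=True).inv().apply(dp)
E
python3 - <<'E'
from h import *
s=ctrl.read_state(); print(s)
for c in ["scene","side"]:
    im,d=ctrl.snapshot(c); cv2.imwrite(f"pics/{c}0.png",im); W=world(c,d); np.savez(f"/tmp/{c}0.npz",im=im,d=d,W=W)
    print(c,np.array(ctrl.camera_info(c)["cam_to_world"]).round(3).tolist())
    for n in ["polisher","key","stand","bottle","calculator","card_box","lid"]:
        for m in ctrl.masks_of(c,n)[:4]:
            r=m["region"]&(d>0); w=W[r]
            print(n,round(m["score"],2),np.round(m["position"]),r.sum(),np.percentile(w,[2,50,98],axis=0).round(3).tolist() if r.sum() else '')
    for n in ["lid_hinge","lid_edge","socket_mouth","key_tip","polisher"]:
        for m in ctrl.landmark_of(c,n)[:4]:
            p=np.round(m["position"]).astype(int); print(n,round(m["score"],2),p,W[tuple(np.clip(p,0,[479,639]))].round(3))
E
```

```text
{'time': 0.0, 'joint_pos': array([-74.11136755,  35.29149582,  -0.72295646,  81.63929093,
         0.46590322,  63.22047513,  -2.3142257 ]), 'joint_vel': array([-0.01586279, -0.03882236,  0.02366393,  0.01560154,  0.05078889,
        0.01912238,  0.02364713]), 'joint_torque': array([ 5.16740818e-05, -4.69210553e+01,  2.58853538e-01, -1.71035922e+01,
        9.83686448e-03,  9.56289674e-03,  1.09768783e-05]), 'tcp_pos': array([0.19423016, 0.61953261, 0.23812443]), 'ee_rot': array([-1.79851691e+02,  3.70860820e-03,  1.62598251e+02]), 'contact_force': array([-0.49735632, -0.76918961,  0.17638979]), 'torque': array([ 0.01972605,  0.02164408, -0.07125159]), 'gripper_force': 0.0, 'width': 0.9975600872853535}
scene [[0.461, -0.517, 0.721, 1.162], [0.887, 0.274, -0.372, -0.411], [-0.005, 0.811, 0.585, 0.592], [0.0, 0.0, 0.0, 1.0]]
polisher 0.86 [217. 411.] 10912 [[0.434, -0.01, 0.006], [0.54, 0.136, 0.066], [0.597, 0.275, 0.162]]
key 0.81 [286. 233.] 748 [[0.56, -0.306, 0.037], [0.579, -0.289, 0.068], [0.59, -0.267, 0.088]]
key 0.72 [246. 238.] 876 [[0.425, -0.256, 0.005], [0.464, -0.241, 0.
[... 1483 characters left out ...]
 228 [[0.522, -0.225, 0.001], [0.536, -0.199, 0.037], [0.566, -0.193, 0.053]]
bottle 0.78 [168. 399.] 1199 [[0.506, -0.511, -0.0], [0.527, -0.404, 0.077], [0.577, -0.392, 0.15]]
calculator 0.71 [210. 428.] 1437 [[0.361, -0.419, 0.003], [0.422, -0.377, 0.014], [0.486, -0.347, 0.018]]
lid 0.55 [365. 228.] 6837 [[0.435, 0.129, 0.097], [0.495, 0.209, 0.137], [0.566, 0.277, 0.17]]
lid_hinge 0.61 [350 196] [ 0.621  0.179 -0.002]
lid_edge 0.75 [371 254] [0.449 0.2   0.162]
socket_mouth 0.67 [303 288] [0.51  0.041 0.08 ]
key_tip 0.73 [211 353] [ 0.555 -0.264  0.03 ]
key_tip 0.53 [241 346] [ 0.533 -0.202  0.   ]
key_tip 0.36 [213 351] [ 0.56  -0.265  0.02 ]
polisher 0.65 [369 262] [0.439 0.193 0.169]
```

```bash
python3 - <<'E'
from h import *
a=np.load('/tmp/scene0.npz'); 
cv2.imwrite('pics/c1.png',cv2.resize(a['im'][200:350,130:330],None,fx=4,fy=4,interpolation=cv2.INTER_CUBIC))
for c in ['scene','side']:
    W=np.load(f'/tmp/{c}0.npz')['W'].reshape(-1,3)
    m=(np.abs(W[:,0]-.575)<.05)&(np.abs(W[:,1]+.287)<.05)&(np.abs(W[:,2]-.087)<.006)
    r=cv2.minAreaRect(W[m][:,:2].astype(np.float32)*1000); print(c,'keytop',m.sum(),r)
    m=(np.abs(W[:,0]-.51)<.05)&(np.abs(W[:,1]-.04)<.05)&(np.abs(W[:,2]-.094)<.005)
    if m.sum()>5: print('hub',m.sum(),cv2.minAreaRect(W[m][:,:2].astype(np.float32)*1000),W[m].mean(0))
E
```

```text
scene keytop 225 ((572.5731811523438, -285.75335693359375), (45.48121643066406, 19.25604820251465), 48.55113983154297)
hub 191 ((508.8664855957031, 47.238929748535156), (38.30547332763672, 38.28059387207031), 20.300329208374023) [0.50980962 0.0465311  0.09314531]
side keytop 136 ((567.2221069335938, -285.7307434082031), (45.73480224609375, 20.040992736816406), 46.621238708496094)
hub 332 ((505.16815185546875, 47.73051071166992), (36.5284538269043, 37.795318603515625), 19.29888916015625) [0.50452819 0.04872268 0.09364966]
```

View pics/scene0.png

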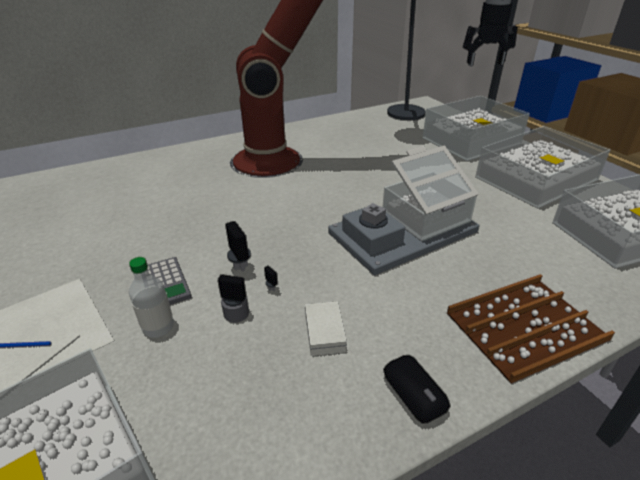

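View pics/c1.png

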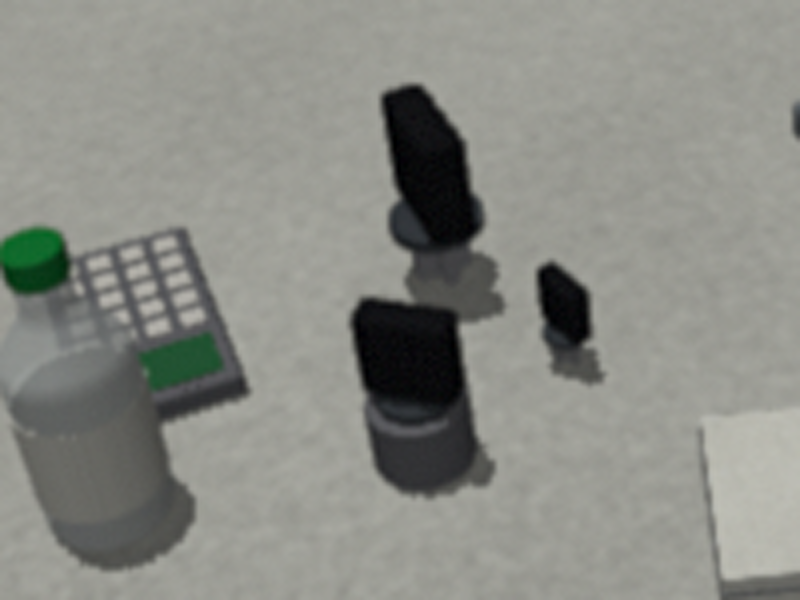

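Key candidates: (238,246), large, lying free; (233,286), in the stand, top at 87 mm = 12+75, middle-sized; (270,278), small. The one meant is (233,286), and the crop confirms it sits in the stand. The lid at about (433,179) is ajar at roughly 0.5 rad; the hub is at (373,212).

{"fn": "carry_out", "kwargs": {
  "targets": [
    {"tx":-0.05,"ty":-0.04,"tz":0.005,"gripper":-1},
    {"tx":-0.095,"ty":-0.08,"tz":0.01,"gripper":-1},
    {"tx":-0.14,"ty":-0.12,"tz":0.015,"gripper":-1},
    {"tx":-0.185,"ty":-0.155,"tz":0.015,"gripper":-1},
    {"tx":-0.23,"ty":-0.19,"tz":0.02,"gripper":-1}
  ]
}}

```text
validation failed for argument at $.ta...
```

{"fn": "carry_out", "kwargs": {
  "targets": [
    {"tx":-0.04,"ty":-0.035,"tz":0.0,"gripper":-1},
    {"tx":-0.08,"ty":-0.07,"tz":0.005,"gripper":-1},
    {"tx":-0.12,"ty":-0.1,"tz":0.01,"gripper":-1},
    {"tx":-0.154,"ty":-0.13,"tz":0.018,"gripper":-1},
    {"tx":-0.154,"ty":-0.13,"tz":0.018,"gripper":-1}
  ]
}}

```text
validation failed for argument at $.ta...
```

{"fn": "carry_out", "kwargs": {
  "targets": [
    {"tx":-0.05,"ty":-0.04,"tz":0.005,"ax":0,"ay":0,"az":0,"gripper":-1},
    {"tx":-0.095,"ty":-0.08,"tz":0.01,"ax":0,"ay":0,"az":0,"gripper":-1},
    {"tx":-0.14,"ty":-0.12,"tz":0.015,"ax":0,"ay":0,"az":0,"gripper":-1},
    {"tx":-0.185,"ty":-0.155,"tz":0.015,"ax":0,"ay":0,"az":0,"gripper":-1},
    {"tx":-0.23,"ty":-0.19,"tz":0.02,"ax":0,"ay":0,"az":0,"gripper":-1}
  ]
}}

```text
time: 1.92
tcp_pos: [0.3584, 0.3689, 0.2199]
ee_rot: [179.9, 0.1, 162.6]
contact_force: [0.9, -0.2, -0.2]
width: 0.002
gripper_force: 0.0
```

{"fn": "carry_out", "kwargs": {
  "targets": [
    {"tx":-0.045,"ty":-0.038,"tz":0.0,"ax":0,"ay":0,"az":0,"gripper":-1},
    {"tx":-0.09,"ty":-0.076,"tz":0.005,"ax":0,"ay":0,"az":0,"gripper":-1},
    {"tx":-0.13,"ty":-0.11,"tz":0.01,"ax":0,"ay":0,"az":0,"gripper":-1},
    {"tx":-0.154,"ty":-0.13,"tz":0.025,"ax":0,"ay":0,"az":0,"gripper":-1},
    {"tx":-0.154,"ty":-0.13,"tz":0.045,"ax":0,"ay":0,"az":0,"gripper":-1}
  ]
}}

```text
time: 2.55
tcp_pos: [0.4676, 0.1966, 0.1745]
ee_rot: [180.0, 0.2, 162.2]
contact_force: [0.1, 0.6, 0.3]
width: -0.0
gripper_force: 0.0
```

{"fn": "carry_out", "kwargs": {
  "targets": [
    {"tx":0,"ty":0,"tz":0.015,"ax":0,"ay":0,"az":0,"gripper":-1},
    {"tx":0,"ty":0,"tz":0.03,"ax":0,"ay":0,"az":0,"gripper":-1},
    {"tx":0,"ty":0,"tz":0.045,"ax":0,"ay":0,"az":0,"gripper":-1},
    {"tx":0,"ty":0,"tz":0.06,"ax":0,"ay":0,"az":0,"gripper":-1},
    {"tx":0,"ty":0,"tz":0.066,"ax":0,"ay":0,"az":0,"gripper":-1}
  ]
}}

```text
time: 3.18
tcp_pos: [0.4647, 0.1999, 0.1073]
ee_rot: [-179.9, -0.1, 162.6]
contact_force: [-1.0, -0.4, 0.7]
width: 0.001
gripper_force: 0.4
```

{"fn": "carry_out", "kwargs": {
  "targets": [
    {"tx":0,"ty":0,"tz":0.003,"ax":0,"ay":0,"az":0,"gripper":-1},
    {"tx":0,"ty":0,"tz":0.005,"ax":0,"ay":0,"az":0,"gripper":-1},
    {"tx":0,"ty":0,"tz":0.006,"ax":0,"ay":0,"az":0,"gripper":-1},
    {"tx":0,"ty":0,"tz":0.006,"ax":0,"ay":0,"az":0,"gripper":-1}
  ]
}}

```text
time: 3.68
tcp_pos: [0.465, 0.2, 0.1044]
ee_rot: [180.0, 0.0, 162.6]
contact_force: [-3.3, -1.4, 14.3]
width: 0.001
gripper_force: 7.0
```

```bash
python3 - <<'E'
from h import *
im,d=ctrl.snapshot("side"); cv2.imwrite("pics/s2.png",im[180:480,100:500]); W=world("side",d)
for m in ctrl.masks_of("side","lid")[:1]:
    w=W[m["region"]&(d>0)]; print(np.percentile(w,[2,50,90,98],axis=0).round(3).tolist())
for m in ctrl.landmark_of("side","lid_edge")[:2]: p=np.round(m["position"]).astype(int);print(p,W[tuple(p)])
print(ctrl.read_state()["contact_force"])
E
```

```text
[-4.37972093 -0.40065732 13.88252115]
```

View pics/s2.png

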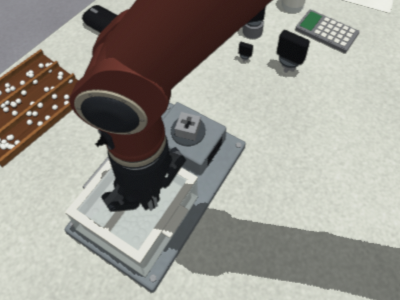

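Lid is shut: its frame lies level under the fingertips (14 N at tip height 96.5 mm). The socket shows at about (285,305) in the side view. Moving up, then over to look at the hub.

{"fn": "carry_out", "kwargs": {
  "targets": [
    {"tx":0,"ty":0,"tz":-0.05,"ax":0,"ay":0,"az":0,"gripper":-1},
    {"tx":-0.02,"ty":-0.03,"tz":-0.1,"ax":0,"ay":0,"az":-10,"gripper":-1},
    {"tx":-0.05,"ty":-0.08,"tz":-0.14,"ax":0,"ay":0,"az":-20,"gripper":0.4},
    {"tx":-0.085,"ty":-0.131,"tz":-0.16,"ax":0,"ay":0,"az":-30,"gripper":0.4},
    {"tx":-0.085,"ty":-0.131,"tz":-0.16,"ax":0,"ay":0,"az":-37,"gripper":0.4}
  ]
}}

```text
time: 4.45
tcp_pos: [0.5093, 0.0437, 0.2646]
ee_rot: [-179.7, 0.3, -160.7]
contact_force: [-1.1, 0.9, -0.4]
width: 0.637
gripper_force: 0.0
```

```bash
python3 - <<'E'
from h import *
s=ctrl.read_state(); print(s["tcp_pos"],s["ee_rot"],s["joint_pos"].round(0),s["joint_vel"].round(1))
i=ctrl.camera_info("wrist"); im,d=ctrl.snapshot("wrist"); cv2.imwrite("pics/w1.png",im); W=world("wrist",d,i)
np.savez('/tmp/w1.npz',im=im,d=d,W=W)
print(np.array(i["cam_to_world"]).round(3).tolist())
for m in ctrl.landmark_of("wrist","socket_mouth"): p=np.round(m["position"]).astype(int);print(p,m["score"],W[tuple(p)])
w=W.reshape(-1,3); m=(np.abs(w[:,0]-.507)<.04)&(np.abs(w[:,1]-.047)<.04)&(np.abs(w[:,2]-.094)<.006)
if m.sum()>9: print(m.sum(),w[m].mean(0),cv2.minAreaRect(w[m][:,:2].astype(np.float32)*1000))
E
```

```text
[0.50925471 0.04368928 0.26456659] [-179.74566198    0.26352002 -160.69577042] [ -2.  21.  -8. 102.   4.  56.  98.] [ 15.5   1.2 -16.8  -2.7   3.1   5.4  58.8]
[[-0.331, -0.908, -0.256, 0.446], [0.944, -0.319, -0.086, 0.023], [-0.004, -0.27, 0.963, 0.399], [0.0, 0.0, 0.0, 1.0]]
[215 321] 0.89 [0.51100756 0.05227401 0.08074016]
1668 [0.5072836  0.04952721 0.09405426] ((507.67449951171875, 49.73683547973633), (36.697391510009766, 35.69599151611328), 19.191150665283203)
```

View pics/w1.png

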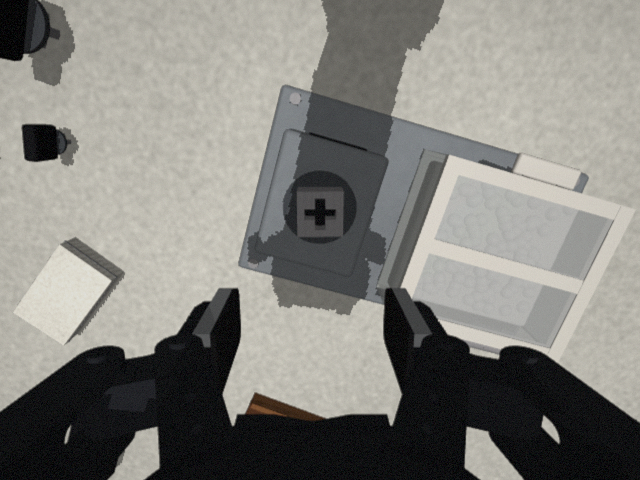

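Wrist view: lid shut flat, cross socket clear at pixel (321,212), hub at about (0.5075, 0.0495), turned 19° mod 90. Now to hover at the key.

{"fn": "carry_out", "kwargs": {
  "targets": [
    {"tx":0.009,"ty":-0.055,"tz":0,"ax":0,"ay":0,"az":-6,"gripper":0.4},
    {"tx":0.018,"ty":-0.11,"tz":0,"ax":0,"ay":0,"az":-12,"gripper":0.4},
    {"tx":0.026,"ty":-0.165,"tz":0,"ax":0,"ay":0,"az":-18,"gripper":0.4},
    {"tx":0.034,"ty":-0.22,"tz":0,"ax":0,"ay":0,"az":-24,"gripper":0.4},
    {"tx":0.042,"ty":-0.27,"tz":0.02,"ax":0,"ay":0,"az":-28.4,"gripper":0.4}
  ]
}}

```text
time: 5.18
tcp_pos: [0.5599, -0.2193, 0.2433]
ee_rot: [-179.8, 0.1, -131.9]
contact_force: [0.8, -0.2, 0.1]
width: 0.699
gripper_force: 0.0
```

```bash
python3 - <<'E'
from h import *
s=ctrl.read_state(); print(s["tcp_pos"],s["ee_rot"],s["joint_pos"].round(0))
print(tool(np.array([.57,-.286,.20])-s["tcp_pos"]).round(4))
E
```

```text
[ 0.5598804  -0.21927132  0.24325165] [-1.79803362e+02  1.32544731e-01 -1.31873455e+02] [ 26.  31. -11.  90.   7.  60. 151.]
[ 0.043  -0.0519  0.0433]
```

{"fn": "carry_out", "kwargs": {
  "targets": [
    {"tx":0.025,"ty":-0.03,"tz":0.025,"ax":0,"ay":0,"az":0,"gripper":0.2},
    {"tx":0.043,"ty":-0.052,"tz":0.045,"ax":0,"ay":0,"az":0,"gripper":0.2},
    {"tx":0.043,"ty":-0.052,"tz":0.045,"ax":0,"ay":0,"az":0,"gripper":0.2},
    {"tx":0.043,"ty":-0.052,"tz":0.045,"ax":0,"ay":0,"az":0,"gripper":0.2}
  ]
}}

```text
time: 5.68
tcp_pos: [0.5689, -0.2829, 0.1976]
ee_rot: [180.0, 0.1, -131.9]
contact_force: [-0.4, 0.7, -0.5]
width: 0.602
gripper_force: 0.0
```

```bash
cat > key.py <<'E'
from h import *
s=ctrl.read_state(); print(s["tcp_pos"].round(4),s["ee_rot"].round(2),s["joint_pos"].round(0),s["joint_vel"].round(1))
i=ctrl.camera_info("wrist"); im,d=ctrl.snapshot("wrist"); cv2.imwrite("pics/w2.png",im); W=world("wrist",d,i)
w=W.reshape(-1,3); m=(np.abs(w[:,0]-.57)<.035)&(np.abs(w[:,1]+.286)<.035)&(np.abs(w[:,2]-.087)<.004)
r=cv2.minAreaRect(w[m][:,:2].astype(np.float32)*1000);print(m.sum(),w[m].mean(0),r)
c=np.array([*r[0],54])/1000; print('tool',tool(c-s["tcp_pos"]).round(4))
E
python3 key.py
```

```text
[ 0.5689 -0.2829  0.1976] [ 1.7996e+02  1.1000e-01 -1.3188e+02] [ 31.  36. -11.  87.   7.  57. 156.] [-0.5 -1.1 -0.6 -0.3  0.1 -0.   0.4]
1864 [ 0.56965952 -0.28543968  0.08670653] ((570.300537109375, -284.8395080566406), (45.00381851196289, 17.932418823242188), 48.646636962890625)
tool [ 0.0008 -0.0023  0.1436]
```

View pics/w2.png

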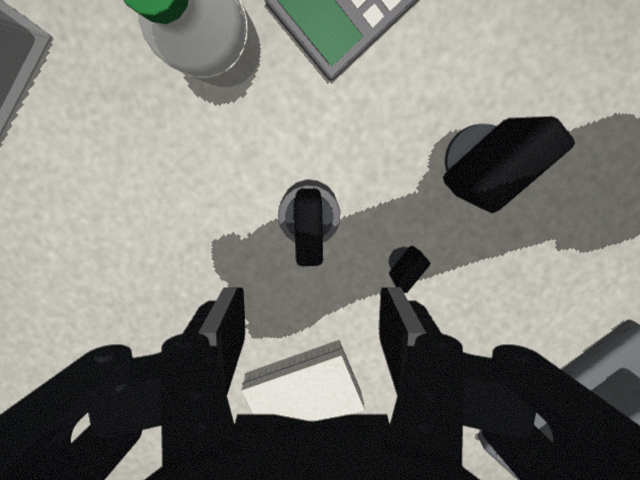

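Key at pixel (308,225) is centred on its stand, at (0.570, -0.285), slab along 48.6°, so the jaws already match within 0.5°. Descending.

{"fn": "carry_out", "kwargs": {
  "targets": [
    {"tx":0.001,"ty":-0.002,"tz":0.04,"ax":0,"ay":0,"az":-0.5,"gripper":0.1},
    {"tx":0.001,"ty":-0.002,"tz":0.08,"ax":0,"ay":0,"az":-0.5,"gripper":0.1},
    {"tx":0.001,"ty":-0.002,"tz":0.115,"ax":0,"ay":0,"az":-0.5,"gripper":0.1},
    {"tx":0.001,"ty":-0.002,"tz":0.143,"ax":0,"ay":0,"az":-0.5,"gripper":0.1},
    {"tx":0.001,"ty":-0.002,"tz":0.143,"ax":0,"ay":0,"az":-0.5,"gripper":0.1}
  ]
}}

```text
time: 6.35
tcp_pos: [0.5682, -0.2852, 0.0533]
ee_rot: [179.8, -0.0, -131.4]
contact_force: [-0.6, -0.3, 0.5]
width: 0.547
gripper_force: 0.0
```

{"fn": "carry_out", "kwargs": {
  "targets": [
    {"tx":0,"ty":0,"tz":0,"ax":0,"ay":0,"az":0,"gripper":-1},
    {"tx":0,"ty":0,"tz":0,"ax":0,"ay":0,"az":0,"gripper":-1},
    {"tx":0,"ty":0,"tz":0,"ax":0,"ay":0,"az":0,"gripper":-1},
    {"tx":0,"ty":0,"tz":0,"ax":0,"ay":0,"az":0,"gripper":-1},
    {"tx":0,"ty":0,"tz":0,"ax":0,"ay":0,"az":0,"gripper":-1}
  ]
}}

```text
time: 6.98
tcp_pos: [0.57, -0.2873, 0.0566]
ee_rot: [-179.9, 0.1, -131.5]
contact_force: [-0.7, 2.3, 6.8]
width: 0.205
gripper_force: 59.4
```

{"fn": "carry_out", "kwargs": {
  "targets": [
    {"tx":0,"ty":0,"tz":-0.02,"ax":0,"ay":0,"az":0,"gripper":-1},
    {"tx":0,"ty":0,"tz":-0.06,"ax":0,"ay":0,"az":0,"gripper":-1},
    {"tx":0,"ty":0,"tz":-0.11,"ax":0,"ay":0,"az":8,"gripper":-1},
    {"tx":0,"ty":0,"tz":-0.15,"ax":0,"ay":0,"az":18,"gripper":-1},
    {"tx":0,"ty":0,"tz":-0.15,"ax":0,"ay":0,"az":28,"gripper":-1}
  ]
}}

```text
time: 7.6
tcp_pos: [0.5711, -0.289, 0.2095]
ee_rot: [-179.6, 0.4, -159.8]
contact_force: [-0.3, 0.2, -1.3]
width: 0.2
gripper_force: 58.6
```

```bash
python3 - <<'E'
from h import *
s=ctrl.read_state(); print(s["tcp_pos"],s["ee_rot"],s["joint_pos"].round(0),s["contact_force"],s["width"])
print(tool(np.array([.5075,.0495,.20])-s["tcp_pos"]).round(4))
E
```

```text
[ 0.57106077 -0.28895105  0.20946004] [-179.58000195    0.41864211 -159.84987034] [ 26.  36.  -3.  86.   2.  58. 133.] [-0.3489925   0.17779723 -1.29525872] 0.20015688349949604
[-0.0568  0.3397  0.0074]
```

{"fn": "carry_out", "kwargs": {
  "targets": [
    {"tx":-0.009,"ty":0.055,"tz":0,"ax":0,"ay":0,"az":0,"gripper":-1},
    {"tx":-0.018,"ty":0.11,"tz":0,"ax":0,"ay":0,"az":0,"gripper":-1},
    {"tx":-0.028,"ty":0.165,"tz":0,"ax":0,"ay":0,"az":0,"gripper":-1},
    {"tx":-0.038,"ty":0.22,"tz":0,"ax":0,"ay":0,"az":0,"gripper":-1},
    {"tx":-0.048,"ty":0.275,"tz":0,"ax":0,"ay":0,"az":0,"gripper":-1}
  ]
}}

```text
time: 8.22
tcp_pos: [0.5171, -0.0117, 0.2049]
ee_rot: [-180.0, 0.1, -159.5]
contact_force: [1.2, 1.2, -1.2]
width: 0.199
gripper_force: 58.8
```

{"fn": "carry_out", "kwargs": {
  "targets": [
    {"tx":-0.006,"ty":0.04,"tz":0,"ax":0,"ay":0,"az":0.5,"gripper":-1},
    {"tx":-0.009,"ty":0.063,"tz":0,"ax":0,"ay":0,"az":1,"gripper":-1},
    {"tx":-0.009,"ty":0.063,"tz":0,"ax":0,"ay":0,"az":1,"gripper":-1},
    {"tx":-0.009,"ty":0.063,"tz":0,"ax":0,"ay":0,"az":1,"gripper":-1},
    {"tx":-0.009,"ty":0.063,"tz":0,"ax":0,"ay":0,"az":1,"gripper":-1}
  ]
}}

```text
time: 8.85
tcp_pos: [0.5041, 0.0469, 0.2043]
ee_rot: [-179.9, -0.0, -160.7]
contact_force: [0.2, -0.0, -1.0]
width: 0.203
gripper_force: 58.9
```

```bash
cat > hub.py <<'E'
from h import *
import sys
s=ctrl.read_state(); print(s["tcp_pos"].round(4),s["ee_rot"].round(2),s["contact_force"].round(1),abs(s["joint_vel"]).max())
for c in ["wrist","side"]:
    i=ctrl.camera_info(c); im,d=ctrl.snapshot(c); cv2.imwrite(f"pics/{c}_{sys.argv[1]}.png",im); W=world(c,d,i)
    np.savez(f'/tmp/{c}_h.npz',im=im,d=d,W=W,T=i["cam_to_world"],K=i["intrinsics"])
    w=W.reshape(-1,3); m=(np.abs(w[:,0]-.507)<.035)&(np.abs(w[:,1]-.048)<.035)&(np.abs(w[:,2]-.094)<.004)
    if m.sum()>9: print(c,m.sum(),w[m].mean(0).round(4),cv2.minAreaRect(w[m][:,:2].astype(np.float32)*1000))
    for n in ["socket_mouth","key_tip"]:
        for q in ctrl.landmark_of(c,n)[:2]: p=np.array(q["position"]);print(c,n,p.round(1),round(q["score"],2),W[tuple(p.astype(int))].round(4))
E
python3 hub.py a; python3 - <<'E'
import cv2,numpy as np
a=cv2.imread('pics/wrist_a.png');b=cv2.imread('pics/side_a.png')
cv2.imwrite('pics/ab.png',np.hstack([a[130:370,200:440],b[200:360,230:390].repeat(1,0)]) if 0 else np.hstack([cv2.resize(a[120:360,200:440],(400,400)),cv2.resize(b[220:340,230:350],(400,400))]))
E
```

```text
[0.5041 0.0469 0.2043] [-179.94   -0.   -160.68] [ 0.2 -0.  -1. ] 0.34860627835447827
wrist 1656 [0.5011 0.0477 0.0942] ((506.1181945800781, 49.05122375488281), (33.287689208984375, 36.06934356689453), 19.670677185058594)
wrist socket_mouth [238.9 313.3] 0.68 [0.5098 0.0504 0.0801]
wrist key_tip [151.2  15.7] 0.94 [ 0.5369 -0.189   0.0171]
side 320 [0.5047 0.0485 0.0938] ((505.353271484375, 48.0003662109375), (36.612342834472656, 38.93258285522461), 19.382291793823242)
side socket_mouth [303.5 290.8] 0.69 [0.5072 0.0394 0.0799]
side key_tip [244.9 388.9] 0.91 [ 0.4414 -0.216   0.0389]
side key_tip [282.8 287.3] 0.65 [0.4977 0.0564 0.172 ]
```

View pics/ab.png

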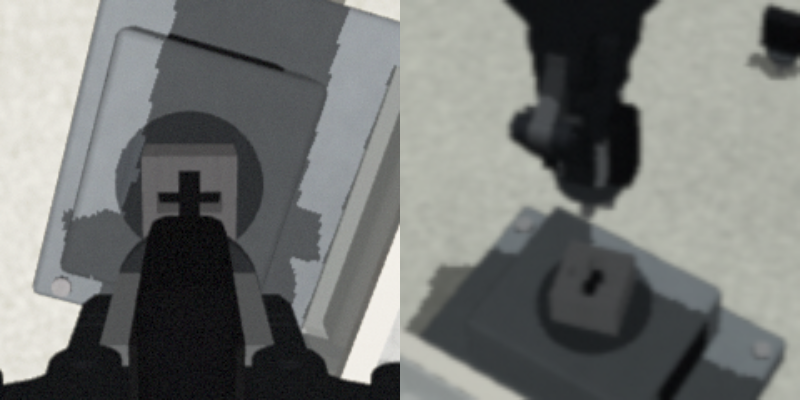

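Key is held upright, blades parallel to the slots (mod 90°); socket at wrist pixel (313,239). Use the depth to find the key's offset within the hand.

```bash
python3 - <<'E'
from h import *
s=ctrl.read_state(); Rt=R.from_euler('xyz',s["ee_rot"],degrees=True)
for c in ["wrist","side"]:
    a=np.load(f'/tmp/{c}_h.npz'); W=a['W']; t=Rt.inv().apply((W-s["tcp_pos"]).reshape(-1,3))
    print(c,'cam in tool',Rt.inv().apply(a['T'][:3,3]-s["tcp_pos"]).round(3))
    ok=(a['d'].ravel()>0.02)&(abs(t[:,0])<.04)&(abs(t[:,1])<.03)
    for z in np.arange(-.024,.06,.004):
        m=ok&(abs(t[:,2]-z)<.002)
        if m.sum()>5: q=t[m]; print(round(z,3),m.sum(),'x',np.percentile(q[:,0],[2,50,98]).round(4),'y',np.percentile(q[:,1],[2,50,98]).round(4))
E
```

```text
wrist cam in tool [ 0.066 -0.001 -0.135]
-0.024 540 x [0.0063 0.0184 0.0214] y [-0.016  -0.0005  0.0141]
-0.02 679 x [0.0056 0.01   0.0213] y [-0.0225 -0.0011  0.0206]
-0.016 601 x [0.0055 0.0101 0.0213] y [-0.0225 -0.0008  0.0204]
-0.012 545 x [0.0054 0.01   0.0213] y [-0.0226 -0.0011  0.0205]
-0.008 530 x [0.0054 0.01   0.0214] y [-0.0226 -0.0008  0.0205]
-0.004 464 x [0.0055 0.01   0.0214] y [-0.0225 -0.0005  0.0205]
0.0 388 x [0.0056 0.0102 0.0213] y [-0.0211 -0.0008  0.019 ]
0.004 191 x [0.0096 0.0208 0.0214] y [-0.0153 -0.0004  0.0129]
0.008 135 x [0.0179 0.021  0.0214] y [-0.0091 -0.0012  0.0076]
0.012 52 x [0.0093 0.0208 0.0213] y [-0.0127 -0.001   0.0098]
0.016 376 x [0.005  0.0082 0.0128] y [-0.0165  0.0095  0.0154]
0.02 40 x [0.0052 0.0107 0.0132] y [-0.0166 -0.0009  0.015 ]
side cam in tool [ 0.144  0.405 -0.563]
-0.024 22 x [0.0099 0.0162 0.0238] y [-0.0166  0.0065  0.0142]
-0.02 24 x [0.0098 0.0173 0.024 ] y [-0.0117  0.0074  0.014 ]
-0.016 25 x [0.     0.0181 0.0238] y [-0.0062  0.0071  0.0207]
-0.012 44 x [-0.0048  0.0119  0.0239] y [-0.0059  0.0126  0.021 ]
-0.008 31 x [-0.0049  0.0118  0.0238] y [-0.0054  0.0132  0.0217]
-0.004 39 x [-0.0062  0.0104  0.0238] y [-0.0019  0.0135  0.0213]
0.0 30 x [-0.0062  0.0136  0.024 ] y [-0.0016  0.0085  0.0199]
0.004 25 x [-0.0173  0.0134  0.024 ] y [-0.0053  0.0074  0.0145]
0.008 26 x [-0.02    0.0153  0.0238] y [-0.0054  0.0072  0.0087]
0.012 12 x [-0.0175  0.012   0.023 ] y [0.0014 0.0074 0.013 ]
0.016 78 x [-0.0129  0.0026  0.0166] y [0.0059 0.0119 0.017 ]
0.02 23 x [-0.0095  0.0053  0.0174] y [0.0037 0.0146 0.0165]
0.036 9 x [-0.0018  0.004   0.0122] y [0.0002 0.0075 0.0099]
0.04 13 x [-0.0002  0.0052  0.0115] y [0.0005 0.0035 0.0101]
```

```bash
python3 - <<'E'
from h import *
s=ctrl.read_state(); Rt=R.from_euler('xyz',s["ee_rot"],degrees=True)
a=np.load('/tmp/wrist_h.npz'); w=a['W'].reshape(-1,3); t=Rt.inv().apply(w-s["tcp_pos"])
m=(abs(w[:,0]-.507)<.03)&(abs(w[:,1]-.049)<.03)&(abs(w[:,2]-.0942)<.003)
q=t[m]
for x in np.arange(-.02,.022,.004):
    p=q[abs(q[:,0]-x)<.002]
    if len(p)>5: print('x',round(x,3),len(p),np.percentile(p[:,1],[1,99]).round(4))
for y in np.arange(-.018,.024,.004):
    p=q[abs(q[:,1]-y)<.002]
    if len(p)>5: print('y',round(y,3),len(p),np.percentile(p[:,0],[1,99]).round(4))
# slots: dark pixels -> project onto hub-top plane
im=cv2.cvtColor(a['im'],cv2.COLOR_BGR2GRAY); K=a['K'];T=a['T']
v,u=np.mgrid[0:480,0:640]; ray=np.stack([(u-K[0,2])/K[0,0],-(v-K[1,2])/K[1,1],-np.ones_like(u)],-1)@T[:3,:3].T
P=T[:3,3]+ray*((.0942-T[2,3])/ray[...,2])[...,None]; tp=Rt.inv().apply((P-s["tcp_pos"]).reshape(-1,3)).reshape(480,640,3)
roi=im[210:262,284:345]; 
for r in range(218,262,4): print(r,(tp[r,300:330:29,:2]*1000).round(1).tolist(),im[r,290:342:2].tolist())
E
```

```text
x -0.02 6 [-0.016   0.0172]
x -0.016 52 [-0.0177  0.0179]
x -0.012 96 [-0.0181  0.0179]
x -0.008 197 [-0.0181  0.0178]
x -0.004 107 [-0.018   0.0177]
x 0.0 187 [-0.0179  0.0176]
x 0.004 269 [-0.0178  0.0175]
x 0.008 301 [-0.0177  0.0174]
x 0.012 387 [-0.0177  0.0174]
x 0.016 19 [-0.0141  0.0153]
y -0.018 164 [-0.0175  0.0139]
y -0.014 251 [-0.013  0.014]
y -0.01 159 [-0.0096  0.014 ]
y -0.006 151 [-0.0092  0.014 ]
y -0.002 64 [0.0086 0.014 ]
y 0.002 58 [0.0086 0.0142]
y 0.006 157 [-0.0091  0.014 ]
y 0.01 186 [-0.0102  0.014 ]
y 0.014 280 [-0.0168  0.0139]
y 0.018 151 [-0.0183  0.0139]
218 [[10.7, -8.3], [10.7, 9.9]] [101, 102, 99, 98, 103, 103, 101, 102, 101, 102, 99, 100, 98, 98, 104, 99, 104, 100, 102, 102, 97, 101, 100, 100, 99, 102]
222 [[8.1, -8.3], [8.1, 9.9]] [99, 100, 97, 98, 104, 101, 100, 102, 95, 65, 70, 66, 63, 66, 67, 90, 102, 100, 101, 100, 99, 99, 103, 101, 100, 97]
226 [[5.5, -8.3], [5.5, 10.0]] [102, 99, 98, 100, 103, 103, 100, 99, 89, 22, 22, 15, 21, 21, 24, 87, 102, 101, 101, 99, 100, 97, 100, 99, 98, 102]
230 [[2.9, -8.4], [2.9, 10.0]] [101, 101, 99, 100, 98, 104,
[... 366 characters left out ...]
9]
242 [[-5.0, -8.4], [-5.0, 10.0]] [97, 102, 76, 69, 69, 73, 68, 64, 72, 23, 4, 17, 14, 24, 18, 63, 74, 72, 71, 68, 73, 66, 93, 99, 98, 95]
246 [[-7.6, -8.5], [-7.7, 10.1]] [102, 103, 78, 76, 76, 78, 72, 74, 76, 18, 11, 21, 16, 19, 14, 72, 73, 76, 70, 78, 73, 77, 102, 100, 99, 101]
250 [[-10.3, -8.5], [-10.4, 10.1]] [104, 102, 97, 67, 33, 23, 19, 16, 24, 6, 13, 19, 6, 13, 16, 27, 9, 17, 32, 65, 99, 104, 102, 101, 98, 105]
254 [[-13.0, -8.5], [-13.0, 10.1]] [89, 14, 16, 5, 9, 17, 15, 13, 3, 18, 5, 20, 27, 21, 14, 11, 9, 13, 16, 16, 11, 19, 92, 102, 98, 103]
258 [[-15.7, -8.5], [-15.8, 10.1]] [27, 10, 8, 12, 18, 11, 14, 15, 8, 11, 18, 5, 12, 13, 9, 9, 10, 17, 17, 10, 13, 18, 24, 95, 100, 100]
```

{"fn": "carry_out", "kwargs": {
  "targets": [
    {"tx":-0.0023,"ty":0.001,"tz":0.03,"ax":0,"ay":0,"az":0,"gripper":-1},
    {"tx":-0.0023,"ty":0.001,"tz":0.05,"ax":0,"ay":0,"az":0,"gripper":-1},
    {"tx":-0.0023,"ty":0.001,"tz":0.062,"ax":0,"ay":0,"az":0,"gripper":-1},
    {"tx":-0.0023,"ty":0.001,"tz":0.067,"ax":0,"ay":0,"az":0,"gripper":-1},
    {"tx":-0.0023,"ty":0.001,"tz":0.07,"ax":0,"ay":0,"az":0,"gripper":-1}
  ]
}}

```text
time: 9.78
tcp_pos: [0.5065, 0.0498, 0.1348]
ee_rot: [-179.9, 0.1, -160.5]
contact_force: [-0.5, -1.6, 0.7]
width: 0.204
gripper_force: 59.1
```

{"fn": "carry_out", "kwargs": {
  "targets": [
    {"tx":0,"ty":0,"tz":0.002,"ax":0,"ay":0,"az":0,"gripper":-1},
    {"tx":0,"ty":0,"tz":0.004,"ax":0,"ay":0,"az":0,"gripper":-1},
    {"tx":0,"ty":0,"tz":0.005,"ax":0,"ay":0,"az":0,"gripper":-1}
  ]
}}

```text
time: 10.15
tcp_pos: [0.5064, 0.0498, 0.1297]
ee_rot: [-179.9, 0.1, -160.5]
contact_force: [1.5, -3.1, 1.1]
width: 0.201
gripper_force: 59.1
```

{"fn": "carry_out", "kwargs": {
  "targets": [
    {"tx":0,"ty":0,"tz":0.003,"ax":0,"ay":0,"az":0,"gripper":-1},
    {"tx":0,"ty":0,"tz":0.006,"ax":0,"ay":0,"az":0,"gripper":-1},
    {"tx":0,"ty":0,"tz":0.008,"ax":0,"ay":0,"az":0,"gripper":-1},
    {"tx":0,"ty":0,"tz":0.01,"ax":0,"ay":0,"az":0,"gripper":-1}
  ]
}}

```text
time: 10.65
tcp_pos: [0.5063, 0.0498, 0.1199]
ee_rot: [-179.9, 0.1, -160.5]
contact_force: [-0.2, -5.6, 6.9]
width: 0.199
gripper_force: 59.8
```

{"fn": "carry_out", "kwargs": {
  "targets": [
    {"tx":0.0002,"ty":-0.0007,"tz":0.002,"ax":0,"ay":0,"az":0,"gripper":-1},
    {"tx":0.0002,"ty":-0.0007,"tz":0.004,"ax":0,"ay":0,"az":0,"gripper":-1},
    {"tx":0.0002,"ty":-0.0007,"tz":0.006,"ax":0,"ay":0,"az":0,"gripper":-1},
    {"tx":0.0002,"ty":-0.0007,"tz":0.006,"ax":0,"ay":0,"az":0,"gripper":-1}
  ]
}}

```text
time: 11.15
tcp_pos: [0.5063, 0.0497, 0.1145]
ee_rot: [-180.0, 0.1, -160.5]
contact_force: [-0.4, -4.8, 10.0]
width: 0.201
gripper_force: 60.3
```

{"fn": "carry_out", "kwargs": {
  "targets": [
    {"tx":0.0001,"ty":-0.0005,"tz":0.001,"ax":0,"ay":0,"az":0,"gripper":-1},
    {"tx":0.0001,"ty":-0.0005,"tz":0.002,"ax":0,"ay":0,"az":0,"gripper":-1},
    {"tx":0.0001,"ty":-0.0005,"tz":0.002,"ax":0,"ay":0,"az":0,"gripper":-1}
  ]
}}

```text
time: 11.52
tcp_pos: [0.5064, 0.0497, 0.1144]
ee_rot: [-180.0, 0.1, -160.5]
contact_force: [-3.8, -3.3, 22.7]
width: 0.203
gripper_force: 62.4
```

{"fn": "carry_out", "kwargs": {
  "targets": [
    {"tx":0,"ty":0,"tz":0,"ax":0,"ay":0,"az":0,"gripper":-1},
    {"tx":0,"ty":0,"tz":0,"ax":0,"ay":0,"az":0,"gripper":-1},
    {"tx":0,"ty":0,"tz":0,"ax":0,"ay":0,"az":0,"gripper":-1},
    {"tx":0,"ty":0,"tz":0,"ax":0,"ay":0,"az":0,"gripper":-1}
  ]
}}

```text
time: 12.02
tcp_pos: [0.5063, 0.0497, 0.1143]
ee_rot: [-180.0, 0.1, -160.5]
contact_force: [-3.6, -4.5, 23.3]
width: 0.207
gripper_force: 62.4
```

```bash
python3 - <<'E'
from h import *
a,d=ctrl.snapshot("scene"); b,e=ctrl.snapshot("side")
cv2.imwrite('pics/fin.png',np.hstack([cv2.resize(a[130:280,320:470],(400,400)),cv2.resize(b[230:430,180:380],(400,400))]))
E
```

```text
(no output)
```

View pics/fin.png

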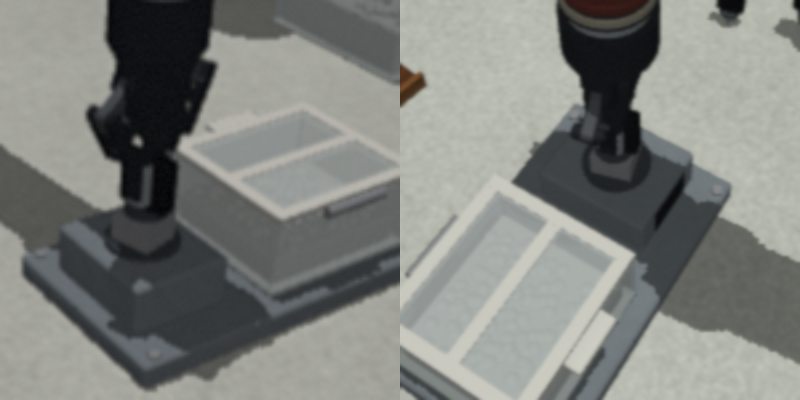

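Both views show the lid shut and level. The collar is down on the hub, with no stem showing, at scene pixel (373,212), and the push is steady at 23 N. Handing in.

```bash
python3 -c "
from workcell import ctrl
print(ctrl.job_done())"
```

```text
the job is handed in; nothing more can be done
None
```

I handed the job in at about 12 s, with the lid shut and the key meshed in the socket, pressed fully home (23 N steady) and still gripped at about 60 N; the arm didn't go near the bottle, calculator or card box on any move, and the hand-in returned no verdict.

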